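# Turn the workbench carousel until the wax tin is at the front

### The job

The green wax tin on the carousel is wanted next: turn the round blue carousel on the bench by pushing at the notches of its rim with the fingertips, until the green tin stands squarely at the front, in line with the yellow arrow on the bench. Push gently, and do not touch, lift or shift the things that stand on the carousel. Leave the orange bottle and the tape measure beside it where they are, and finish with the carousel at rest and the hand clear of it.

Things in the scene. Friction and masses are not known exactly. Their poses are not given: they have to be found in the camera images.
- foot: Fixed grey foot under the carousel, a 200 mm disc 12 mm high. Origin: on the carousel's turning axis at bench level, z up. Its own -x axis runs from the axis out along the arrow: that direction is the front, roughly toward the robot, up to 0.6 rad to either side. A tongue 4 mm high and 60 mm wide runs that way on the bench to 225 mm from the axis.
- arrow (a point): Middle of the yellow arrow on the tongue, 190 mm from the axis, at its top, 6.5 mm above the bench. The arrow lies wholly outside the rim, 165 to 217 mm from the axis, and points at the axis; notches and rim pass above the tongue.
- carousel: Turning blue top, 320 mm outer diameter, rim 25 mm high (18 to 43 mm above the bench). Origin: on the vertical turning axis, at its underside. Turns either way over a full turn; friction 0.2 N m (about 1.5 N at the rim); stops where it is left. Six fingertip notches in the rim, centred 0, 60, 120, 180, 240, 300 degrees from its x axis, counter-clockwise from above.
- notch (a point): Middle of the notch at 0 degrees, 145 mm from the axis, half way up the rim; the other five are alike. Each is open outward, above and below (bench below), about 52 mm wide between its nearly radial side walls, which are what to push; its bottom is 125 mm from the axis, the outer edge 160 mm.
- tray (a point): Centre of the flat tray, 250 mm diameter, 40 mm above the bench. Ribs 4 mm high at 45, 135, 225 and 315 degrees of the carousel part it into four sectors; in each one thing stands loose, 75 mm from the axis, in the carousel's directions 0, 90, 180 and 270 degrees, give or take 6 mm.
- wax_tin: The marked item: round green tin, 70 mm diameter, 38 mm high, standing loose in one sector of the carousel, any but the front one at the start. Origin: centre of its underside.
- tape_black: Roll of black insulating tape, 66 mm diameter, 19 mm high, loose on the carousel. Origin: centre of its underside.
- jar: Small round amber jar with a red cap, 56 mm diameter, 45 mm high, loose on the carousel. Origin: centre of its underside.
- nut: Grey steel hexagon nut, 24 x 27 x 13 mm, loose on the carousel, in the sector nearest to the front at the start. Origin: centre of its underside.
- bottle_orange: Bystander: orange squeeze bottle with white cap, 52 mm diameter, 120 mm high, standing loose on the bench on the right of the carousel. Origin: centre of its underside.
- tape_measure: Bystander: yellow tape measure, 36 x 88 x 69 mm high, loose on the bench on the left of the carousel. Origin: middle of its underside.

How it is judged (in metres and radians):
At the end, for the whole second after the job is handed in: Green tin centred within 15 mm of the arrow's line, 55 to 95 mm from the axis on the arrow's side; carousel and its things at rest; all four things flat on the tray within 100 mm of the axis; both bystanders within 20 mm of where they were (y of wax_tin in the frame of foot between -0.015 and 0.015 m and x of wax_tin in the frame of foot between -0.095 and -0.055 m and angular speed of carousel below 0.05 rad/s and linear speed of each of wax_tin, tape_black, jar, nut below 0.02 m/s and z of wax_tin in the frame of carousel between 0.015 and 0.03 m and horizontal distance between each of wax_tin, tape_black, jar, nut and carousel below 0.1 m and angle between each of wax_tin, tape_black, jar, nut's own z axis and vertical below 0.15 rad and z of tape_black in the frame of carousel between 0.015 and 0.03 m and z of jar in the frame of carousel between 0.015 and 0.03 m and z of nut in the frame of carousel between 0.015 and 0.03 m and distance of each of bottle_orange, tape_measure from where it was at the start of the episode below 0.02 m); the robot touches nothing.
It fails at once if the robot touches one of the things on the carousel (contact force between any of the fingers, the arm and wax_tin above 0.5 N or contact force between any of the fingers, the arm and tape_black above 0.5 N or contact force between any of the fingers, the arm and jar above 0.5 N or contact force between any of the fingers, the arm and nut above 0.5 N).
It fails at once if a thing on the carousel is lifted (its underside over 65 mm above the bench), tipped, or shifted from its place (its centre nearer than 50 mm or farther than 100 mm from the axis) (height (world z) of any of wax_tin, tape_black, jar, nut above 0.065 m or angle between any of wax_tin, tape_black, jar, nut's own z axis and vertical above 0.3 rad or horizontal distance between any of wax_tin, tape_black, jar, nut and carousel above 0.1 m or horizontal distance between any of wax_tin, tape_black, jar, nut and carousel below 0.05 m).
It fails at once if the carousel is pushed or pressed hard (over 40 N) (contact force between any of the fingers, the arm and carousel above 40 N).
It fails at once if the orange bottle or the tape measure is moved by more than 20 mm (distance of any of bottle_orange, tape_measure from where it was at the start of the episode above 0.02 m).
It also fails if it takes over 54 s, if anything falls off the work surface, if the arm or the gripper's body presses on something with over 40 N, if the wrist force passes 120 N, or if a joint passes its speed limit or range.

### The arm

A 6-joint arm with a two-finger parallel gripper is mounted at the origin on a cart in front of the work surface, level with it; the furniture and walls round the work are solid. World frame = base frame: x ahead of the robot, y to its left, z up, the work surface at z = 0. Lengths are in mm, angles in rad, forces in N, time in s.
With the tool pointing down it reaches from about 375 to 925 mm from the base axis. Payload 5.7 kg.
Tool frame: the origin (TCP) lies at the very end of the fingers, on their centre line; the grasp point (between the pads) lies 19 mm behind it; z points along the fingers, y is the line along which they close (so a half turn about z gives the same grasp; the last joint's range is limited). The gripper opens to 85 mm and grips with 20 to 120 N. Pads are 22 mm wide; open, the fingers measure 114 mm over their backs; the gripper's body (76 mm by 85 mm) begins 54 mm behind the grasp point. The pads swing forward as they close: fully open they stand 13 mm farther back than shut.
Start: joints at [1.152, 0.359, 1.51, -0, 1.272, -0.115], TCP at [179.482, 572.494, 231.267] pointing down, gripper open.
Joint ranges: [-2.97, 2.97], [-1.01, 2.36], [0.21, 2.38], [-0.96, 4.11], [0.2, 2.71], [-2.98, 2.98]. Speed limits (rad/s): [2.39, 2.39, 3.14, 3.14, 3.14, 3.14].

### API

Orientations are given as a 3x3 rotation matrix whose columns are the frame's x, y, z axes.
In Python, from station import manip, effector, kin, imaging gives the robot as it stands. Calls block until the motion is done:
- manip.move_to(position, orientation): joint-space move of the TCP to a pose.
- manip.move_l(position, orientation=None, vel=150): straight line of the TCP; orientation=None keeps the orientation; vel is the mean speed in mm/s.
- manip.move_j(angles): joint-space move.
- effector.command_gripper(opening, squeeze=None): opening from 0.0 (shut) to 1.0 (fully open); squeeze is the grip in N (None keeps the last); returns when the fingers have stopped.
- manip.hold(seconds).
- kin.ik(position, orientation): joint angles nearest the present ones, or None.
- manip.state(): the state.
- imaging.get_image(name): name is "scene" or "top" or "wrist"; returns a dict with "color" (480x640x3 uint8, red, green, blue), "range_z" (480x640 float32, mm along the optical axis (not along the pixel's ray), 0 where there is no reading), "fx", "fy", "cx", "cy" (pixels), "position" and "orientation" of the camera in the world; the wrist camera has in their place "tool_from_camera" (4x4, takes a point from camera to tool coordinates, whose origin is the TCP and whose axes are the flange's). Camera axes: x right, y down, z forward; pixel columns grow to the right and rows downward; lengths in mm; the calibration is good to about 2 mm. A picture is of the moment at which its call begins: read the wrist's pose just before it.
A pose or a line that the arm cannot do raises manip.Unreachable and nothing moves.
- manip.finish_job(): hands the job in; it is judged then, once.
Trained networks look in the newest picture that a camera, given by its name, has taken for a name from the list of things; names that differ only in an ending like _2 or _b are one class to them, and where a whole thing is asked for, a point or a joint stands for the part that bears it (a point fixed in the world has none). Each returns a list of dicts, best first, with "score" (0 to 1); they miss things now and then, are a little off and sometimes report something else, mostly with a low value. They report only what shows in the picture. A call takes as long as a camera call.
- imaging.look_for(camera, name): "bbox" ([left, top, width, height] in pixels, round what is visible of it).
The state is a dict: "time": time; "joints": joint angles; "dq": joint speeds; "joint_efforts": joint torques, N m; "tool_pos": TCP position; "eef_rot": TCP orientation; "force": force on the tool from outside, world axes, zero at the start; "torque": the same for the moment, N m; "grip_width": opening from 0.0 (shut) to 1.0 (fully open); "finger_force": force on a finger pad.
Only numpy, scipy, OpenCV 4.12 (cv2) and the standard library are available. Lean on these libraries where they do the work, as an engineer would, in place of code of your own. Each camera call takes 0.05 s, during which the arm holds its last target. There are 200 camera calls.

## Working session

There is one attempt and no reset: what is moved stays moved. The work goes in short steps, each a Python script; the robot and the scene stay as the last script left them, time stands still between calls to the robot, and variables do not carry over. Pictures are saved under pics/ and viewed, at most 10 in all, crops included, and the job is handed in when it is done.

```bash
mkdir -p pics; cat > h.py <<'E'
import numpy as np, cv2
from station import manip, effector, kin, imaging
def cloud(im):
    z=im["range_z"].astype(float); v,u=np.indices(z.shape)
    p=np.stack([(u-im["cx"])/im["fx"]*z,(v-im["cy"])/im["fy"]*z,z],-1)
    return p@np.array(im["orientation"]).T+np.array(im["position"])
def save(im,n): cv2.imwrite("pics/"+n,cv2.cvtColor(im["color"],cv2.COLOR_RGB2BGR))
E
python3 - <<'E'
from h import *
im=imaging.get_image("top"); save(im,"top0.png"); P=cloud(im); np.save("top0.npy",P)
for n in ["foot","arrow","carousel","notch","wax_tin","tape_black","jar","nut","bottle_orange","tape_measure"]:
    for d in imaging.look_for("top",n)[:2]:
        l,t,w,h=d["bbox"]; c=P[min(479,int(t+h/2)),min(639,int(l+w/2))]
        print(n,round(d["score"],2),np.round(d["bbox"]),np.round(c))
print(im["position"],manip.state()["time"])
E
```

```text
foot 0.61 [302. 286.  31.  37.] [415.  -4.   4.]
foot 0.25 [152. 274.  43.  17.] [482. 347.  61.]
arrow 0.78 [302. 285.  32.  37.] [418.  -6.   5.]
arrow 0.63 [232. 175. 129. 126.] [585.  46.  43.]
carousel 0.74 [232. 172. 127. 128.] [590.  48.  45.]
notch 0.72 [301. 284.  34.  41.] [418.  -6.   5.]
notch 0.58 [233. 174. 126. 128.] [585.  48.  45.]
wax_tin 0.65 [274. 190.  29.  32.] [663.  62.  76.]
tape_black 0.73 [253. 227.  27.  28.] [582. 121.  42.]
jar 0.79 [315. 219.  20.  26.] [599. -25.  85.]
bottle_orange 0.77 [447. 203.  30.  24.] [ 632. -361.   98.]
tape_measure 0.74 [152. 272.  40.  14.] [492. 352.  61.]
tape_measure 0.29 [252. 228.  29.  24.] [585. 122.  38.]
[ 520.81028951  -11.96320397 1148.98342581] 0.55
```

View pics/top0.png

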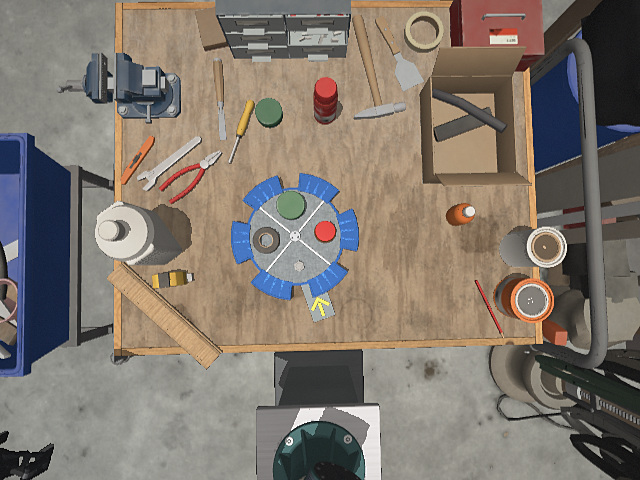

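The picture shows the carousel centred near (295,236). The green tin is at the back (291,205), the black tape on the left (266,240), the jar on the right (325,231) and the nut at the front (299,266). The arrow is at (320,305), and the bystanders are well away. Next I'll fit these precisely.

```bash
cat > est.py <<'E'
from h import *
from scipy.optimize import least_squares, minimize
def est(im):
    P=cloud(im); C=im["color"].astype(int); R,G,B=C[...,0],C[...,1],C[...,2]
    near=np.hypot(P[...,0]-590,P[...,1]-47)<260
    # intersect rays with given heights for accuracy
    o=np.array(im["position"]); v,u=np.indices(R.shape)
    D=np.stack([(u-im["cx"])/im["fx"],(v-im["cy"])/im["fy"],np.ones(R.shape)],-1)@np.array(im["orientation"]).T
    at=lambda m,z:(o+D[m]*((z-o[2])/D[m][:,2])[:,None])[:,:2]
    b=near&(B>R+50)&(B>G+25); pb=at(b,43)
    green=near&(G>R+15)&(G>B+5)&(P[...,2]>65); yel=near&(R>150)&(G>150)&(B<120)&(P[...,2]<25)
    tin=at(green,78).mean(0); arr=at(yel,6.5).mean(0)
    # carousel: raster template match: outer radius 160, inner 125, 6 notches 52 wide
    def cost(x):
        q=pb-x[:2]; r=np.hypot(*q.T); a=(np.arctan2(q[:,1],q[:,0])-x[2]+np.pi/6)%(np.pi/3)-np.pi/6
        w=np.abs(r*np.sin(a))
        return np.sum(np.maximum(r-160,0)+np.maximum(125-r,0)+np.where(r>125,np.maximum(26-w,0),0))
    best=min((minimize(cost,[*pb.mean(0),t],method="Nelder-Mead",options=dict(initial_simplex=None)) for t in np.arange(0,1.05,.15)),key=lambda s:s.fun)
    return dict(axis=best.x[:2],ang=best.x[2]%(np.pi/3),cost=best.fun/len(pb),n=len(pb),tin=tin,arr=arr,zrim=np.median(P[b][:,2]),ngreen=green.sum(),yn=yel.sum())
def report(e):
    t=e["tin"]-e["axis"]; a=e["arr"]-e["axis"]
    at=np.arctan2(t[1],t[0]); aa=np.arctan2(a[1],a[0])
    print({k:np.round(v,3) for k,v in e.items()})
    print("tin r",np.hypot(*t),"ang",at,"arrow r",np.hypot(*a),"ang",aa,"turn",(aa-at+np.pi)%(2*np.pi)-np.pi, "lat mm",np.hypot(*t)*np.sin(at-aa))
E
python3 - <<'E'
from est import *
for c in ["top","scene"]:
    im=imaging.get_image(c)
    if c=="scene": save(im,"scene0.png")
    report(est(im))
E
```

```text
{'axis': array([591.268,  48.822]), 'ang': np.float64(0.086), 'cost': np.float64(4.511), 'n': np.int64(4458), 'tin': array([666.331,  56.297]), 'arr': array([460.986,   5.759]), 'zrim': np.float64(42.093), 'ngreen': np.int64(634), 'yn': np.int64(154)}
tin r 75.43447825936562 ang 0.09924769508206427 arrow r 137.21479383136625 ang -2.8223612503295614 turn -2.921608945411626 lat mm 16.46083841177201
{'axis': array([590.049,  45.528]), 'ang': np.float64(0.085), 'cost': np.float64(1.936), 'n': np.int64(3121), 'tin': array([664.988,  50.183]), 'arr': array([nan, nan]), 'zrim': np.float64(43.539), 'ngreen': np.int64(445), 'yn': np.int64(0)}
tin r 75.08345753645452 ang 0.06204421015505868 arrow r nan ang nan turn nan lat mm nanest.py:12: RuntimeWarning: Mean of empty slice.
  tin=at(green,78).mean(0); arr=at(yel,6.5).mean(0)
  ret = um.true_divide(
```

View pics/scene0.png

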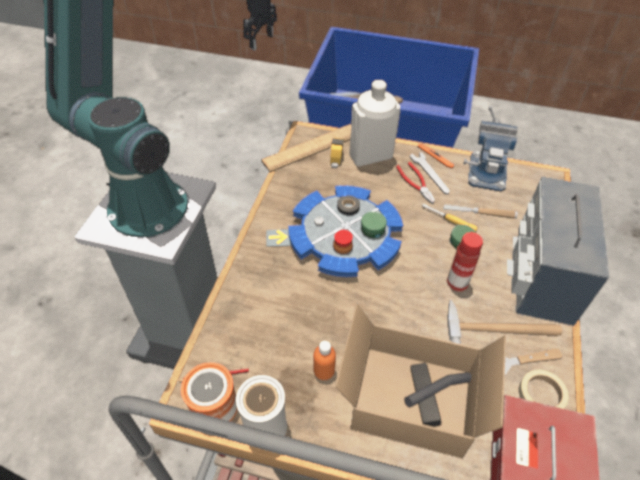

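```bash
python3 - <<'E'
s=open('est.py').read()
s=s.replace("b=near&(B>R+50)&(B>G+25)","b=near&(B>R+50)&(B>G+25)&(abs(P[...,2]-43)<4)")
s=s.replace("&(P[...,2]<25)","&(P[...,2]<25)&(np.hypot(P[...,0]-590.5,P[...,1]-47)>166)&(np.hypot(P[...,0]-590.5,P[...,1]-47)<220)")
open('est.py','w').write(s)
E
cat >> h.py <<'E'
A=np.array([590.5,47.5])
def pose(th,r=147,z=27,flip=1):
    "tool down, finger line (y) tangential at direction th from the axis"
    y=flip*np.array([-np.sin(th),np.cos(th),0]); zz=np.array([0,0,-1.]); x=np.cross(y,zz)
    return [*(A+r*np.array([np.cos(th),np.sin(th)])),z],np.stack([x,y,zz],1)
E
python3 - <<'E'
from est import *
report(est(imaging.get_image("top")))
P=np.load("top0.npy"); print("white bottle top", np.nanmax(P[205:265,100:160,2]))
effector.command_gripper(0.0)
R=np.array(manip.state()["eef_rot"]); 
manip.move_to([430,150,300],R)
for f in (1,-1):
    print(f,[(round(np.degrees(t)),(lambda q:None if q is None else np.round(q,2)[[0,5]])(kin.ik(*pose(t,flip=f)))) for t in np.radians([65,20,-25,-65,-105])])
print(manip.state()["time"],np.round(R,2).tolist())
E
```

```text
{'axis': array([591.214,  48.828]), 'ang': np.float64(0.086), 'cost': np.float64(1.131), 'n': np.int64(3975), 'tin': array([667.769,  56.568]), 'arr': array([447.085,   9.914]), 'zrim': np.float64(42.213), 'ngreen': np.int64(637), 'yn': np.int64(135)}
tin r 76.94521821394758 ang 0.10075990936620739 arrow r 149.28993661401108 ang -2.877888287330462 turn -2.9786481966966694 lat mm 12.482388777005957
white bottle top 1148.9834258140497
1 [(65, array([ 0.17, -2.54])), (20, array([ 0.04, -1.88])), (-25, array([-0.12, -1.25])), (-65, array([-0.24, -0.67])), (-105, array([-0.29, -0.03]))]
-1 [(65, array([0.17, 0.6 ])), (20, array([0.04, 1.26])), (-25, array([-0.12,  1.89])), (-65, array([-0.24,  2.47])), (-105, None)]
3.2667 [[-0.95, 0.3, -0.0], [0.3, 0.95, -0.0], [0.0, -0.0, -1.0]]
```

```bash
python3 - <<'E'
s=open('est.py').read()
import re
s=s.replace("yel=near&(R>150)&(G>150)&(B<120)&","yel=near&(v>283)&(R>150)&(G>150)&(B<120)&(R-B>70)&")
open('est.py','w').write(s)
E
python3 - <<'E'
from est import *
im=imaging.get_image("top"); report(est(im))
C=im["color"][278:328,290:345]; save({"color":cv2.resize(C,None,fx=8,fy=8,interpolation=0)},"arrow.png")
th0=0.086+np.pi/3
manip.move_to(*pose(th0,z=200)); manip.move_l(*pose(th0,z=27),vel=100)
s=manip.state(); print(s["time"],np.round(s["tool_pos"]),np.round(s["force"],1))
def go(a,v):
    manip.move_l(*pose(a),vel=v); s=manip.state(); return round(a,3),round(s["time"],2),np.round(s["force"],1).tolist()
for d in (0.05,0.1,0.15): print(go(th0-d,20))
E
```

```text
{'axis': array([591.253,  48.73 ]), 'ang': np.float64(0.086), 'cost': np.float64(1.084), 'n': np.int64(3954), 'tin': array([665.626,  56.257]), 'arr': array([414.376, -10.241]), 'zrim': np.float64(42.271), 'ngreen': np.int64(634), 'yn': np.int64(58)}
tin r 74.75308260815441 ang 0.10086178587113113 arrow r 186.4476135872772 ang -2.8197817656981665 turn -2.9206435515692974 lat mm 16.38256795053699
6.5083 [653. 181.  28.] [-0.6  0.  -0.5]
(1.083, 7.03, [-0.4, -0.7, 0.3])
(1.033, 7.54, [0.2, -0.3, -0.4])
(0.983, 8.06, [-0.0, -0.7, -0.3])
```

View pics/arrow.png

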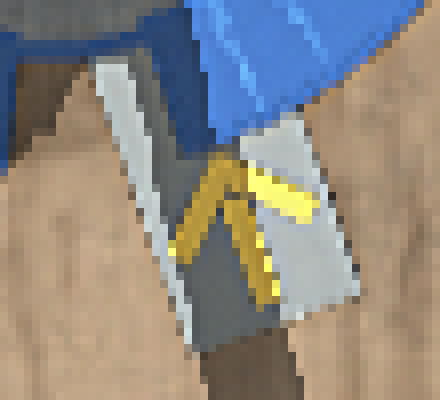

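The crop shows the arrow half in the arm's shadow. Its tip is at pixel (319.0,297.8), its tail at (323.5,316.1), and the tongue's end is centred at (324.9,317.6). I'll use those, without the colour threshold, to get the front direction.

```bash
cat >> est.py <<'E'
def front(im,ax):
    o=np.array(im["position"])
    for n,u,v,z in [("tip",319.0,297.8,6.5),("tail",323.5,316.1,6.5),("end",324.9,317.6,4),("wings",321.1,306.5,6.5)]:
        d=np.array(im["orientation"])@np.array([(u+.0-im["cx"])/im["fx"],(v-im["cy"])/im["fy"],1]); p=(o+d*(z-o[2])/d[2])[:2]-ax
        print(n,np.round(np.hypot(*p)),round(np.arctan2(p[1],p[0]),3))
E
python3 - <<'E'
from est import *
im=imaging.get_image("top"); front(im,np.array([591.2,48.7])); front(im,np.array([590,45.5]))
th0=0.086+np.pi/3
def go(a,v):
    manip.move_l(*pose(a),vel=v); s=manip.state(); return round(a,3),round(s["time"],2),np.round(s["force"],1).tolist()
for d in (0.2,0.25,0.3,0.4): print(go(th0-d,25))
im=imaging.get_image("top"); save(im,"p1.png"); e=est(im); report(e)
cv2.imwrite("pics/p1c.png",cv2.resize(cv2.cvtColor(im["color"],cv2.COLOR_RGB2BGR)[150:350,200:400],None,fx=3,fy=3))
E
```

```text
tip 170.0 -2.794
tail 218.0 -2.822
end 224.0 -2.812
wings 193.0 -2.809
tip 168.0 -2.809
tail 216.0 -2.834
end 221.0 -2.824
wings 191.0 -2.823
(0.933, 8.55, [0.0, -0.2, -0.4])
(0.883, 8.99, [0.3, -0.5, -0.5])
(0.833, 9.43, [-0.2, 0.9, -0.6])
(0.733, 10.18, [0.4, 0.5, 0.7])
{'axis': array([590.801,  50.765]), 'ang': np.float64(0.809), 'cost': np.float64(0.918), 'n': np.int64(3031), 'tin': array([662.019,  48.434]), 'arr': array([420.135, -10.149]), 'zrim': np.float64(42.364), 'ngreen': np.int64(678), 'yn': np.int64(57)}
tin r 71.25622656135843 ang -0.03272291423546327 arrow r 181.21039728798695 ang -2.7987615349495107 turn -2.7660386207140473 lat mm 26.135929159986382
```

View pics/p1c.png

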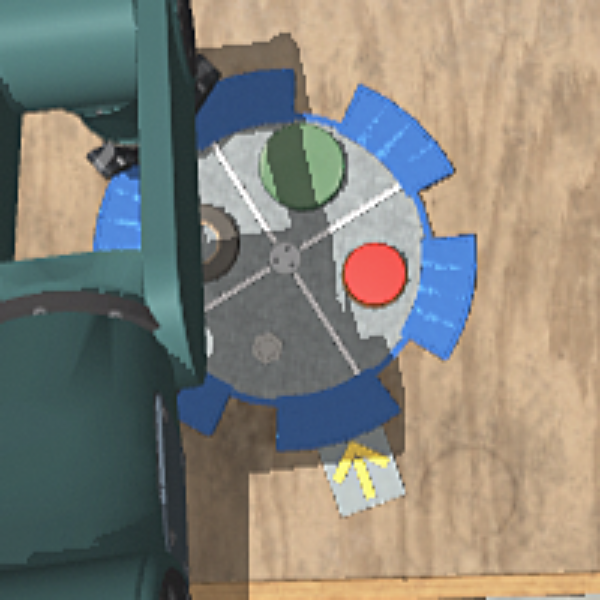

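The carousel follows the finger: it has turned 0.32 rad for 0.40 rad of finger travel, which matches the slack. The tin is at crop (303,166) and still on its place. I'll carry on around the arc.

```bash
python3 - <<'E'
from est import *
th0=0.086+np.pi/3; f=[]
for d in np.linspace(0.4,2.95,19)[1:]:
    manip.move_l(*pose(th0-d),vel=50 if d<2.85 else 30); f.append(np.abs(manip.state()["force"]).max())
print(np.round(f,1))
a=th0-2.95
manip.move_l(*pose(a+0.05),vel=40)   # back off the wall
manip.move_l(*pose(a+0.05,z=140),vel=120)
manip.move_to([430,-330,300],manip.state()["eef_rot"])
print(manip.state()["time"])
im=imaging.get_image("top"); report(est(im)); front(im,est(im)["axis"])
cv2.imwrite("pics/p2c.png",cv2.resize(cv2.cvtColor(im["color"],cv2.COLOR_RGB2BGR)[160:340,210:390],None,fx=3.3,fy=3.3,interpolation=0))
E
```

```text
[0.5 0.9 0.3 0.6 0.7 0.7 0.4 0.5 0.8 0.6 0.7 0.9 0.7 0.4 1.  0.7 0.9 0.2]
23.3167
{'axis': array([591.505,  48.764]), 'ang': np.float64(0.365), 'cost': np.float64(1.124), 'n': np.int64(3979), 'tin': array([522.894,  21.639]), 'arr': array([411.65 , -11.748]), 'zrim': np.float64(42.259), 'ngreen': np.int64(642), 'yn': np.int64(80)}
tin r 73.77850698381819 ang -2.765096656484635 arrow r 189.76210018515525 ang -2.8170404812532537 turn -0.05194382476861881 lat mm 3.830614693568245
tip 171.0 -2.794
tail 219.0 -2.822
end 224.0 -2.813
wings 193.0 -2.809
```

View pics/p2c.png

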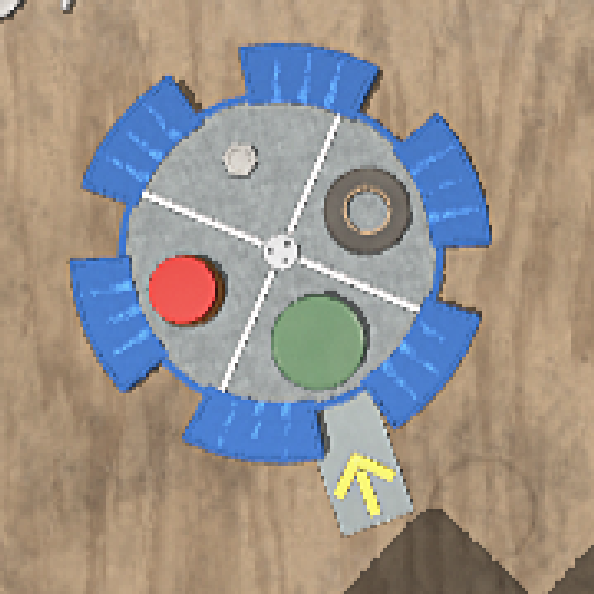

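The whole arrow is now in the light, 189.8 mm from the axis against the 190 mm given. The tin at crop (318,342) is 3.8 mm off the arrow's line and 74 mm from the axis, within tolerance. All four things stand in their sectors and the hand is clear, so I'm handing in.

```bash
python3 -c "
from h import *
print(manip.finish_job(), manip.state()['time'])"
```

```text
the job is handed in; nothing more can be done
the job is handed in; nothing more can be done
```

I turned the carousel and handed the job in: the green tin stands at the front, measured about 4 mm off the arrow's line and 74 mm from the axis, with the other items in their sectors and the hand clear; I don't have the verdict, and I didn't re-measure the bottle and tape measure, which the hand stayed well away from.

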